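# Open the square jar at a student's desk

## Task

The lid of the square jar is too tight to turn while the jar stands loose on the desk: set the shut jar right down in the square well of the wooden organiser so that it cannot turn, then unscrew its lid anticlockwise and stop turning as soon as the thread lets go. Lift the lid straight off and finish while still holding it in the gripper, level and just above the open jar (about 2 cm clear of the jar's top); the jar stays in the well, and the other things on the desk are not to be knocked about.

Things in the scene. Friction and masses are not known exactly. Their poses are not given: they have to be found in the camera images.
- jar_mid (a point): Centre of the body of the square amber jar, half-way up. Body 60 x 60 x 60 mm, sides square to this point's x, y; z up. On its flat shoulder a round bead 54 mm wide, 12 mm tall, then the lid; 96 mm tall in all. Hidden by the lid: a narrow neck, top 58 mm above this point. About 0.3 kg, varies. Starts loose on the desk, lid shut, any yaw. Can be carried by its shut lid (hangs with 1 mm of play).
- lid_mid (a point): Centre of the square jar's lid, half-way up it: round black ribbed screw lid, 56 to 58 mm in diameter, 24 mm tall, 35 g. Shut, it is 54 mm above jar_mid, its lower edge 12 mm above the jar's shoulder. z up; yaw turns with the lid. It does not rise as it turns: two lugs in it lie under two flat threads until they reach the gaps between them. It clears the neck after rising 16 mm.
- thread (a joint): Turn of that lid on its neck, rad: 0 at the start (tight), grows anticlockwise from above. The lid lifts off only from about 1.9 to 2.4, best 2.15 (123 degrees); past 2.5 it catches again. Resists with about 0.25 N m all the way (too much for the jar standing loose); stays where left, also with the lid off. Lid backlash 0.05 rad: ease back some 0.08 rad after turning, before lifting.
- well (a point): Centre of the floor of the square well in the light wooden organiser fixed to the desk. Well 65 x 65 mm, flaring to 75 mm over its top 10 mm; floor 8 mm, rim 42 mm above the desk; walls 9 mm, sides square to this point's x, y; z up. A tray 30 mm high, 120 mm long joins it at +y. The jar fits in any of four quarter turns, 2.5 mm play each side; fully home, jar_mid is 30 mm above this point.
- round_jar: Bystander: round amber jar, 68 mm in diameter, with an identical-looking black lid (solid, does not turn), 96 mm tall. Origin: centre of its underside.
- mug: Bystander: white mug, 78 mm in diameter, 90 mm tall, handle at its +y side. Origin: centre of its underside.
- tumbler: Bystander: drinking bottle, 68 mm in diameter, 190 mm tall. Origin: centre of its underside.
- stapler: Bystander: stapler, 120 mm long (x), 34 mm wide, about 42 mm tall. Origin: centre of its underside.
- eraser: Bystander: white eraser, 45 x 22 x 13 mm. Origin: centre of its underside.
- tape: Bystander: tape dispenser, 110 mm long (x), 50 mm wide, 67 mm tall. Origin: centre of its underside.

How it is judged:
By the outcome, as a careful person would: the job done as asked, in the order asked, and still so for the second after the job is handed in, while the arm keeps its last pose, push and grip.
It also fails if it takes over 64 s, if anything falls off the work surface, if the arm or the gripper's body presses on something with over 40 N, if the wrist force passes 120 N, or if a joint passes its speed limit or range.

## Robot

A 6-joint arm with a two-finger parallel gripper is mounted at the origin on the work surface. World frame = base frame: x ahead of the robot, y to its left, z up, the work surface at z = 0. Lengths are in m, angles in rad, forces in N, time in s.
With the tool pointing down it reaches from about 0.35 to 0.975 m from the base axis. Payload 4.9 kg.
Tool frame: the origin (TCP) lies midway between the tips of the shut fingers; the grasp point (between the pads) lies 19 mm behind it; y points along the fingers, z is the direction in which the jaws open and shut, and the axes are right-handed (so a half turn about y gives the same grasp; the last joint's range is limited). The gripper opens to 85 mm and grips with 20 to 120 N. Pads are 22 mm wide; open, the fingers measure 114 mm over their backs; the gripper's body (76 mm by 85 mm) begins 54 mm behind the grasp point. The pads swing forward as they close: fully open they stand 13 mm farther back than shut.
Start: joints at [1.122, 0.053, 1.613, -0, 1.476, -0.119], TCP at [0.202, 0.591, 0.209] pointing down, gripper open.
Joint ranges: [-3.01, 3.01], [-1.01, 2.22], [0.06, 2.58], [-1.02, 4.17], [0.09, 2.62], [-3.14, 3.14]. Speed limits (rad/s): [2.57, 2.57, 3.14, 3.14, 3.14, 3.14].

## Interface

Orientations are given as a unit quaternion [w, x, y, z].
In Python, from plant import * gives the robot as it stands.
- The arm moves only by the shell command python3 -m crank 'ROWS'. ROWS is JSON, a list that holds one entry, the list of rows, each a list of 5 numbers: the gripper command: -1 is shut, 1 is fully open, values between are in proportion, then the shift along the tool's x, y, z in cm, then the turn about the tool's y in degrees. In form: [[[jaw, dx, dy, dz, twist], ...]]. A call has 1 to 8 rows; each row shifts and turns the commanded pose from where the row before left it, along the tool's axes as they then stand; what a row does not reach is not made up. A row lasts 1/8 s, in which the tool goes at most 62.5 mm and 10.7 degrees, less where a joint would pass 70% of its speed; a pose out of reach is approached as far as the arm can. A call with a gripper value outside its range is refused whole. The fingers move at their own pace and stop on an object; the grip force is fixed at half the most. Time passes only in rows, so rows that do not move let the fingers close. It gives the time, the measured TCP pose, the force and the opening at its end, in the units of the state.
- state(): the state, without advancing time (a new reading comes with each control period).
- grab_frame(name): name is "scene" or "side" or "wrist"; returns a dict with "frame" (420x560x3 uint8, red, green, blue), "fx", "fy", "cx", "cy" (pixels), "pose" (4x4, takes a point from camera to world coordinates). Camera axes: x right, y up, looking along -z (the intrinsics and any distortion apply to the point x, -y, -z); pixel columns grow to the right and rows downward; lengths in m; the calibration is good to about 2 mm. A picture is of the moment at which its call begins. There is no depth.
- job_done(): hands the job in, once; it reports no verdict.
The state is a dict: "time": time; "joint_pos": joint angles; "joint_vel": joint speeds; "joint_efforts": joint torques, N m; "tool_pos": TCP position; "tool_rot": TCP orientation; "contact_force": force on the tool from outside, world axes, zero at the start; "ft_torque": the same for the moment, N m; "gripper_width": opening from 0.0 (shut) to 1.0 (fully open).
Only numpy, scipy, OpenCV 4.12 (cv2) and the standard library are available. Lean on these libraries where they do the work, as an engineer would, in place of code of your own. Each camera call takes 0.05 s, during which the arm holds its last target.

## Working session

There is one attempt and no reset: what is moved stays moved. The work goes in short steps, Python scripts to look and compute and a shell command to move; the robot and the scene stay as the last step left them, time stands still between calls to the robot, and variables do not carry over. Pictures are saved under pics/ and viewed, and the job is handed in when it is done.

```bash
ls; mkdir -p pics; cat > h.py <<'E'
from plant import *
import numpy as np, cv2
from scipy.spatial.transform import Rotation as R
def save(name,fn):
    d=grab_frame(name); cv2.imwrite('pics/'+fn,cv2.cvtColor(np.asarray(d['frame']),cv2.COLOR_RGB2BGR))
    import pickle; d2={k:d[k] for k in d}; pickle.dump(d2,open('pics/'+fn+'.pkl','wb')); return d
E
python3 - <<'E'
from h import *
print(state())
for n in ['scene','side','wrist']:
    d=save(n,n+'0.png'); print(n,{k:np.round(d[k],4).tolist() for k in d if k!='frame'})
E
```

```text
pics
{'time': 0.0, 'joint_pos': array([ 1.12201486e+00,  5.33339803e-02,  1.61433067e+00,  1.11765115e-05,
        1.47599109e+00, -1.18999018e-01]), 'joint_vel': array([ 7.87964416e-04,  2.89305116e-04,  5.28858729e-04,  7.29905533e-05,
        2.76036594e-04, -1.06905134e-03]), 'joint_efforts': array([-1.66911414e-03, -3.93698430e+01, -3.70160973e+01, -3.61849980e-04,
        7.31302847e-03,  1.29316536e-06]), 'tool_pos': array([0.20209586, 0.59070265, 0.20725535]), 'tool_rot': array([-0.69681619,  0.69821442, -0.11627646,  0.1158603 ]), 'contact_force': array([ 0.54722074, -0.27160801,  0.06928026]), 'ft_torque': array([-0.02242806,  0.00575214, -0.03576027]), 'gripper_width': 0.997188063633836}
scene {'fx': 405.9544, 'fy': 405.9544, 'cx': 276.5017, 'cy': 216.1099, 'pose': [[0.3817, -0.5998, 0.7032, 1.318], [0.9241, 0.2632, -0.2771, -0.3616], [-0.0189, 0.7556, 0.6547, 0.8175], [0.0, 0.0, 0.0, 1.0]]}
side {'fx': 379.7995, 'fy': 379.7995, 'cx': 276.2708, 'cy': 212.9347, 'pose': [[0.9971, 0.0671, -0.0371, 0.5208], [-0.0757, 0.7854, -0.6144, -0.5545], [-0.0121, 0.6154, 0.7881, 0.7336], [0.0, 0.0, 0.0, 1.0]]}
wrist {'fx': 301.2734, 'fy': 301.2734, 'cx': 275.0268, 'cy': 213.2605, 'pose': [[0.3238, -0.9098, -0.2598, 0.1349], [0.9461, 0.3107, 0.0911, 0.613], [-0.0022, -0.2753, 0.9613, 0.3716], [0.0, 0.0, 0.0, 1.0]]}
```

View pics/scene0.png

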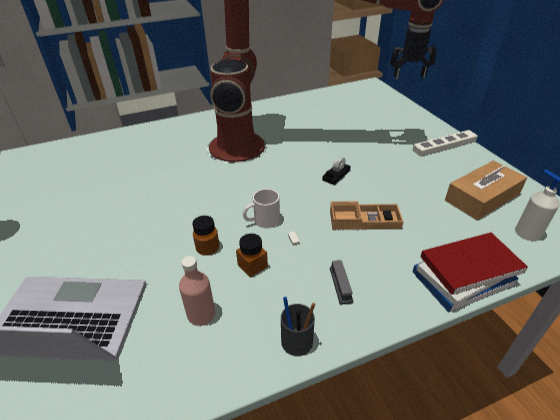

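View pics/side0.png

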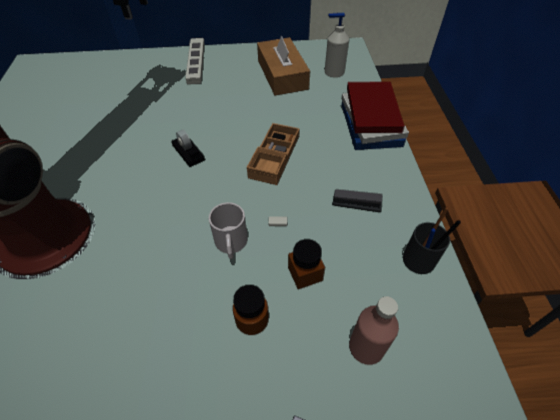

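View pics/wrist0.png

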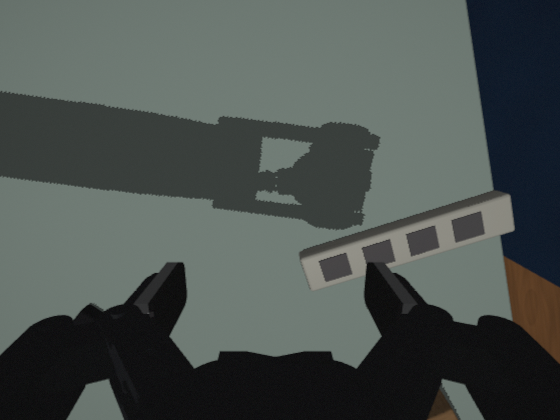

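Scene picture: the square jar is at about (252,253), the round jar at (206,235) and the well, the left compartment of the organiser, at about (347,214). In the side picture the square jar is at (306,262) and the well at (268,165). I'll zoom in to measure them.

```bash
python3 - <<'E'
import cv2,numpy as np
def crop(fn,x0,y0,w,h,s=7):
    im=cv2.imread('pics/'+fn)[y0:y0+h,x0:x0+w]
    im=cv2.convertScaleAbs(im,alpha=1.8,beta=10)
    im=cv2.resize(im,None,fx=s,fy=s,interpolation=cv2.INTER_CUBIC)
    for k in range(0,w,10):
        cv2.line(im,(k*s,0),(k*s,6),(0,0,255),1); cv2.putText(im,str(x0+k),(k*s,18),0,.38,(0,0,255),1)
    for k in range(0,h,10):
        cv2.line(im,(0,k*s),(6,k*s),(0,0,255),1); cv2.putText(im,str(y0+k),(8,k*s+4),0,.38,(0,0,255),1)
    return im
a=crop('scene0.png',225,225,55,55);b=crop('side0.png',280,235,55,55)
cv2.imwrite('pics/z1.png',np.hstack([a,b]))
a=crop('scene0.png',325,190,85,50,s=4);a=cv2.resize(a,(340*2//2,200))
a=crop('scene0.png',325,195,85,38,s=6);b=crop('side0.png',240,118,65,70,s=6)
H=max(a.shape[0],b.shape[0]);
cv2.imwrite('pics/z2.png',a); cv2.imwrite('pics/z3.png',b)
E
```

```text
(no output)
```

View pics/z1.png

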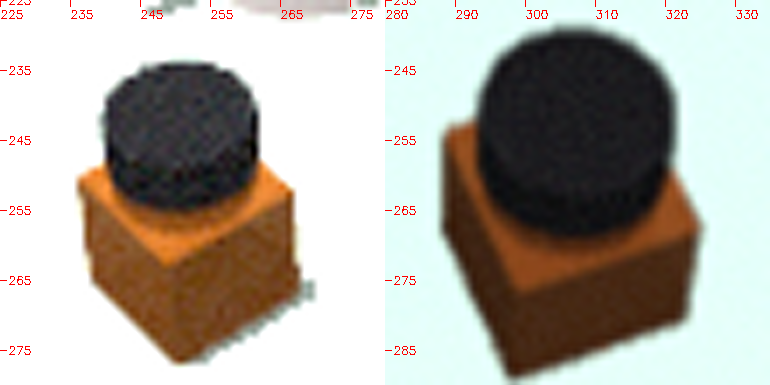

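View pics/z2.png

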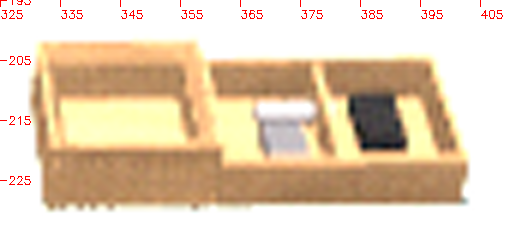

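View pics/z3.png

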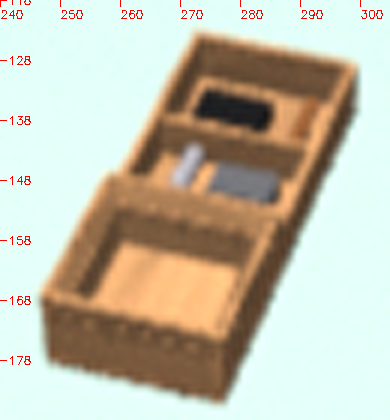

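```bash
cat > fit.py <<'E'
from h import *
import pickle
from scipy.optimize import least_squares
S=pickle.load(open('pics/scene0.png.pkl','rb'));D=pickle.load(open('pics/side0.png.pkl','rb'))
def proj(d,P):
    T=np.linalg.inv(d['pose']); p=(np.atleast_2d(P)@T[:3,:3].T)+T[:3,3]
    return np.c_[d['cx']+d['fx']*p[:,0]/-p[:,2], d['cy']+d['fy']*p[:,1]/p[:,2]]
def fit(pts,corners,x0):
    # pts: list (cam,(u,v),z); corners half-size
    def f(q,full=False):
        r=[]
        c,s=np.cos(q[2]),np.sin(q[2])
        for d,uv,z,h in pts:
            C=[[q[0]+c*a*h-s*b*h,q[1]+s*a*h+c*b*h,z] for a in(-1,1) for b in(-1,1)]
            e=proj(d,C)-np.array(uv)
            r.append(e[np.argmin((e**2).sum(1))])
        r=np.array(r)
        return r if full else r.ravel()
    best=min((least_squares(f,[x0[0],x0[1],y],loss='soft_l1') for y in np.linspace(-.7,.7,8)),key=lambda s:s.cost)
    return best.x,f(best.x,True)
def ray(d,uv):
    v=d['pose'][:3,:3]@np.array([(uv[0]-d['cx'])/d['fx'],-(uv[1]-d['cy'])/d['fy'],-1]); return d['pose'][:3,3],v
def onplane(d,uv,z):
    o,v=ray(d,uv); return o+v*(z-o[2])/v[2]
E
python3 - <<'E'
from fit import *
np.set_printoptions(precision=4,suppress=True)
j=.03;o=-.45
A=lambda d,u,v,z,h:(d,(u+o,v+o),z,h)
jar=[A(S,236.1,250.4,.06,j),A(S,266.9,252.1,.06,j),A(S,249.3,262.7,.06,j),A(S,238.6,265.4,0,j),A(S,250.7,276.7,0,j),A(S,267.9,266.4,0,j),
A(D,288.3,253.6,.06,j),A(D,325.3,267.3,.06,j),A(D,299.3,277,.06,j),A(D,298.1,289.6,0,j),A(D,323.3,281,0,j),A(D,288.3,267.9,0,j)]
x0=onplane(S,(252,253),.05);print(x0)
q,e=fit(jar,None,x0);print('jar',q,np.degrees(q[2]));print(e)
for k in(S,D):
    q,e=fit([p for p in jar if p[0] is k],None,x0);print('  1cam',q)
w=.0415
W=[A(S,331.7,202,.042,w),A(S,359.2,202,.042,w),A(S,361.8,220.3,.042,w),A(S,332.5,220,.042,w),A(S,333,229.5,0,w),
A(D,247,167.7,.042,w),A(D,258.3,147.5,.042,w),A(D,286.2,155.3,.042,w),A(D,277.5,175.5,.042,w),A(D,277,185.2,0,w),A(D,248,178.3,0,w)]
x0=onplane(S,(347,215),.03);print(x0)
q,e=fit(W,None,x0);print('well',q,np.degrees(q[2]));print(e)
for k in(S,D):
    q,e=fit([p for p in W if p[0] is k],None,x0);print('  1cam',q)
# tray far end
for d,u,v in[(S,402.7,222.5),(S,397.2,205),(D,299.2,128.8),(D,273,123.8)]: print(onplane(d,(u+o,v+o),.03))
# lid blobs
for fn,d,r in[('scene',S,(225,225,55,50)),('side',D,(280,235,55,45))]:
    x,y,w_,h_=r; im=d['frame'][y:y+h_,x:x+w_].astype(int)
# lid top circle: check predicted
for n,d,u,v,z in[('round',S,206,220,.096),('round',D,249,292,.096),('mug',S,266,195,.09),('mug',D,229,217,.09),('eraser',S,294,238,.013),('eraser',D,278,221,.013),('bottle',S,190,264,.19),('bottle',D,387,306,.19),('stapler',S,342,280,.03),('tape',S,337,170,.04)]: print(n,onplane(d,(u,v),z))
E
```

```text
[ 0.6042 -0.1518  0.05  ]
jar [ 0.6042 -0.1546  0.3052] 17.487292295250768
[[-0.9932 -0.1382]
 [ 0.5528 -0.1943]
 [-0.3594  0.4561]
 [-1.5775  0.4198]
 [-0.2916  2.0535]
 [ 0.3158  1.1002]
 [-1.0166 -0.7873]
 [ 0.7979 -0.6865]
 [-0.3245 -0.4127]
 [-0.0923  0.7273]
 [ 0.2747 -0.291 ]
 [-1.2845 -0.5709]]
  1cam [ 0.6026 -0.153   0.3043]
  1cam [ 0.6049 -0.1555  0.2916]
[0.5513 0.1646 0.03  ]
well [ 0.5428  0.1626 -0.4203] -24.07971246653577
[[-1.0251 -0.0585]
 [-0.9807  0.0295]
 [-0.0345 -0.1144]
 [ 0.2348  0.0492]
 [-1.2792  1.244 ]
 [-0.4075 -0.7868]
 [ 0.1479 -1.4258]
 [ 1.5469 -2.2766]
 [-0.363  -0.8959]
 [ 0.3182  0.654 ]
 [-0.2232 -0.0849]]
  1cam [ 0.5429  0.1647 -0.4453]
  1cam [ 0.5424  0.16   -0.4141]
[0.6424 0.2944 0.03  ]
[0.5694 0.3267 0.03  ]
[0.6407 0.2928 0.03  ]
[0.568  0.3216 0.03  ]
round [ 0.4814 -0.2366  0.096 ]
round [ 0.4871 -0.2366  0.096 ]
mug [ 0.4375 -0.0459  0.09  ]
mug [ 0.4496 -0.0551  0.09  ]
eraser [ 0.5619 -0.0118  0.013 ]
eraser [ 0.557  -0.0172  0.013 ]
bottle [ 0.7126 -0.3199  0.19  ]
bottle [ 0.7004 -0.3238  0.19  ]
stapler [0.7631 0.0285 0.03  ]
tape [0.3464 0.2432 0.04  ]
```

```bash
python3 - <<'E'
from fit import *
np.set_printoptions(precision=4,suppress=True)
s=state();q=s['tool_rot'];M=R.from_quat([q[1],q[2],q[3],q[0]]).as_matrix();print(M)
print(s['tool_pos'],'jaw az',np.degrees(np.arctan2(M[1,2],M[0,2])),'x az',np.degrees(np.arctan2(M[1,0],M[0,0])), np.degrees(s['joint_pos']))
W=grab_frame('wrist')['pose']
T=np.eye(4);T[:3,:3]=M;T[:3,3]=s['tool_pos'];X=np.linalg.inv(T)@W;print(X)
np.save('X.npy',X)
E
```

```text
[[ 0.9461 -0.0007  0.3239]
 [-0.3239 -0.0014  0.9461]
 [-0.0002 -1.     -0.0016]]
[0.2022 0.5909 0.2075] jaw az 71.10343144926455 x az -18.896585442461042 [64.2852  3.0507 92.4729 -0.0001 84.5675 -6.8182]
[[-0.0001 -0.9613 -0.2755 -0.0708]
 [ 0.0003  0.2755 -0.9613 -0.1642]
 [ 1.     -0.0002  0.0003 -0.0011]
 [ 0.      0.      0.      1.    ]]
```

```bash
python3 -m crank '[[[1,4.4,0,-4.1,0],[1,4.4,0,-4.1,0],[1,4.4,0,-4.1,0],[1,4.4,0,-4.1,0],[1,4.4,0,-4.1,0],[1,4.4,0,-4.1,0],[1,4.4,0,-4.1,0],[1,0,0,0,0]]]'
```

```text
time: 1.2
tool_pos: [0.4023, 0.2169, 0.2084]
tool_rot: [-0.697, 0.697, -0.118, 0.119]
contact_force: [-0.2, 0.5, 0.0]
gripper_width: 1.001
```

```bash
python3 -m crank '[[[1,4.4,0,-4.1,0],[1,4.4,0,-4.1,0],[1,4.4,0,-4.1,0],[1,4.4,0,-4.1,0],[1,4.4,0,-4.1,0],[1,4.4,0,-4.1,0],[1,4.4,0,-4.1,0],[1,0,0,0,0]]]'; python3 -m crank '[[[1,0,0,0,10],[1,0,0,0,10],[1,0,0,0,10],[1,0,0,0,10],[1,0,0,0,10],[1,0,0,0,4],[1,0,0,0,0],[1,0,0,0,0]]]'
python3 - <<'E'
from h import *
d=save('wrist','w1.png');np.save('pics/w1s.npy',np.r_[state()['tool_pos'],state()['tool_rot']]);print(state()['time'])
E
```

```text
time: 2.2
tool_pos: [0.6004, -0.1532, 0.2073]
tool_rot: [0.697, -0.697, 0.118, -0.117]
contact_force: [-1.4, 0.8, 0.5]
gripper_width: 0.996
time: 3.2
tool_pos: [0.5993, -0.1501, 0.2085]
tool_rot: [0.569, -0.569, 0.42, -0.419]
contact_force: [-0.2, 0.1, -0.1]
gripper_width: 0.999
3.25
```

View pics/w1.png

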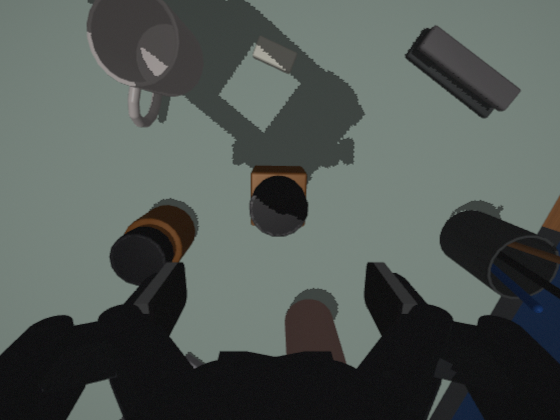

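The square jar is centred under the hand, with its lid at about (279,206) and its body edge at row 167 roughly horizontal, so the yaw is aligned. I'll refine the position next.

```bash
python3 - <<'E'
from fit import *
np.set_printoptions(precision=4,suppress=True)
d=pickle.load(open('pics/w1.png.pkl','rb'))
s=np.load('pics/w1s.npy');M=R.from_quat([s[4],s[5],s[6],s[3]]).as_matrix()
print('jaw az',np.degrees(np.arctan2(M[1,2],M[0,2])),'xaz',np.degrees(np.arctan2(M[1,0],M[0,0])),s[:3])
for uv,z in[((278.5,206),.096),((249,206),.096),((308,206),.096),((278.5,237),.096),((250,170),.06),((306.5,170),.06)]: print(uv,onplane(d,uv,z))
for q in([.6042,-.1546],[.6026,-.153]):
    print(proj(d,[[*q,.096]]), proj(S,[[*q,.096]]),proj(D,[[*q,.096]]))
im=cv2.convertScaleAbs(cv2.imread('pics/w1.png')[155:250,235:325],alpha=2.5,beta=10);cv2.imwrite('pics/z4.png',cv2.resize(im,None,fx=6,fy=6,interpolation=cv2.INTER_CUBIC))
E
```

```text
jaw az 17.207227746901886 xaz -72.79277227108825 [ 0.5993 -0.1504  0.2085]
(278.5, 206) [ 0.6019 -0.152   0.096 ]
(249, 206) [ 0.5751 -0.1603  0.096 ]
(308, 206) [ 0.6286 -0.1437  0.096 ]
(278.5, 237) [ 0.6112 -0.1819  0.096 ]
(250, 170) [ 0.5653 -0.1328  0.06  ]
(306.5, 170) [ 0.6212 -0.1155  0.06  ]
[[280.0402 209.2083]] [[249.9187 240.7266]] [[306.8951 249.7249]]
[[278.9403 207.1739]] [[250.3    240.1467]] [[305.9909 249.0995]]
```

View pics/z4.png

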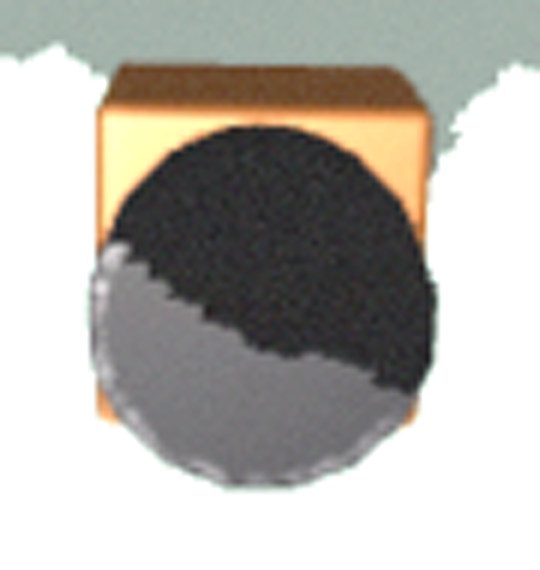

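```bash
python3 -m crank '[[[1,0.3,3,0.25,0],[1,0,3,0,0],[1,0,3,0,0],[1,0,3,0,0],[1,0,2.0,0,0],[1,0,0.5,0,0],[1,0,0,0,0],[1,0,0,0,0]]]'
python3 - <<'E'
from h import *
d=save('wrist','w2.png');save('side','s2.png')
E
```

```text
time: 4.25
tool_pos: [0.6037, -0.1538, 0.0652]
tool_rot: [0.569, -0.569, 0.419, -0.421]
contact_force: [1.1, 1.4, 0.9]
gripper_width: 1.003
```

View pics/w2.png

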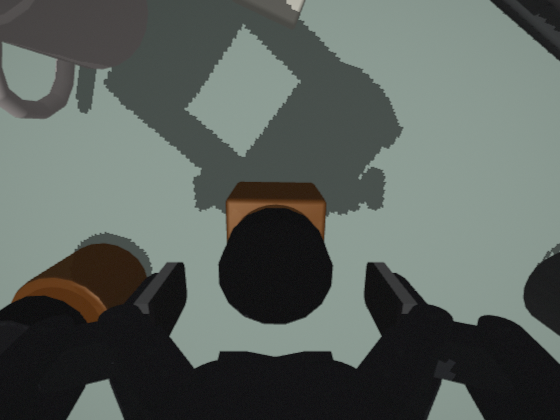

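View pics/s2.png

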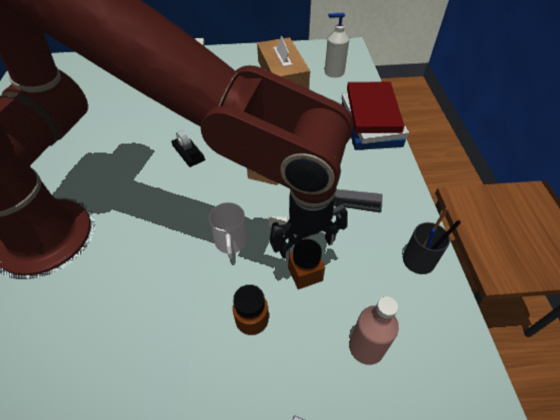

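```bash
python3 - <<'E'
from fit import *
d=pickle.load(open('pics/w2.png.pkl','rb'))
p=onplane(d,(275.5,265.5),.096);t=np.array([.6037,-.1538,0]);a=np.radians(17.2-90)
e=p-t;print(p,'along x',e[0]*np.cos(a)+e[1]*np.sin(a)); print(state()['tool_pos'],proj(d,[t+[0,0,.096]]))
E
```

```text
[ 0.60098196 -0.14938321  0.096     ] along x -0.005023013209336317
[ 0.60346665 -0.15371905  0.06493014] [[278.14868296 274.86465045]]
```

```bash
python3 - <<'E'
from fit import *
th=np.linspace(0,6.283,200)
def sil(d,x,y,z0=0):
    P=np.vstack([np.c_[x+.0285*np.cos(th),y+.0285*np.sin(th),0*th+z+z0] for z in(.072,.096)])
    p=proj(d,P);return np.array([p[:,0].min(),p[:,0].max(),p[:,1].min(),p[:,1].max()])
for fn,obs in[('w1',[249.9,307.3,175.5,235.8]),('w2',[218.5,332,207.5,323.5])]:
    d=pickle.load(open(f'pics/{fn}.png.pkl','rb'))
    s=least_squares(lambda q:sil(d,q[0],q[1])-obs,[.602,-.152]);print(fn,s.x,s.fun)
for fn,d in(('scene',S),('side',D)):
    obs={'scene':[239.4,262.2,233.5,255],'side':[292.7,321.3,238.8,269]}[fn]
    s=least_squares(lambda q:sil(d,q[0],q[1])-obs,[.602,-.152]);print(fn,s.x,s.fun)
E
```

```text
w1 [ 0.60267257 -0.15431435] [-1.27830282  1.27788945 -0.7399872   0.84194646]
w2 [ 0.60239163 -0.15432702] [-1.57133052  1.57656309 -1.2474374   1.55170992]
scene [ 0.60490537 -0.15298807] [-0.01773283  0.01732752 -0.47085896  0.43131099]
side [ 0.60438539 -0.15641414] [-0.2943198   0.28549864 -0.27661736  0.24007112]
```

```bash
python3 -m crank '[[[1,0.05,0.2,0,0],[-1,0,0,0,0],[-1,0,0,0,0],[-1,0,0,0,0],[-1,0,0,0,0],[-1,0,0,0,0],[-1,0,0,0,0],[-1,0,0,0,0]]]'
python3 - <<'E'
from h import *
d=save('wrist','w3.png');print(state()['joint_pos'],state()['contact_force'])
E
```

```text
time: 5.35
tool_pos: [0.6032, -0.1541, 0.0621]
tool_rot: [0.569, -0.569, 0.42, -0.42]
contact_force: [1.1, 0.1, 5.1]
gripper_width: 0.629
[-3.69522777e-01  1.75878570e-01  1.73455286e+00  1.87992636e-05
  1.22987523e+00 -6.68034272e-01] [ 0.71476187 -0.56135836  5.10483716]
```

View pics/w3.png

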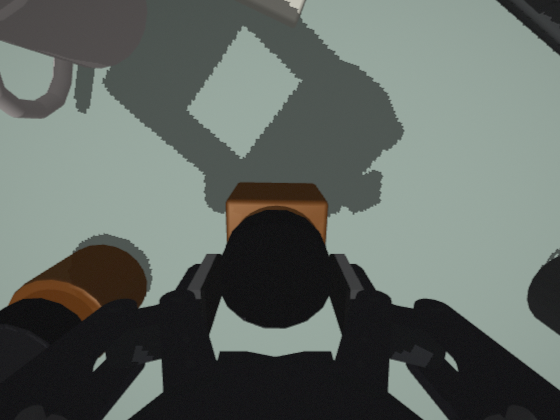

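```bash
python3 -m crank '[[[-1,0,-1,0,0],[-1,0,-2,0,0],[-1,0,-2,0,0],[-1,0,-2,0,0],[-1,0,-2,0,0],[-1,0,-1,0,0],[-1,0,0,0,0],[-1,0,0,0,0]]]'
python3 - <<'E'
from h import *
d=save('side','s4.png');print(state()['joint_pos'],state()['contact_force'])
im=cv2.convertScaleAbs(cv2.imread('pics/s4.png')[160:290,250:400],alpha=2.2,beta=15);cv2.imwrite('pics/z5.png',cv2.resize(im,None,fx=5,fy=4.5,interpolation=cv2.INTER_CUBIC))
E
```

```text
time: 6.4
tool_pos: [0.6021, -0.1536, 0.1604]
tool_rot: [-0.569, 0.569, -0.421, 0.419]
contact_force: [0.0, -1.1, -3.7]
gripper_width: 0.626
[-3.69520122e-01  7.90543375e-02  1.66706352e+00 -1.56989689e-05
  1.39774160e+00 -6.68071968e-01] [ 0.15763843  0.70549505 -3.38047693]
```

View pics/z5.png

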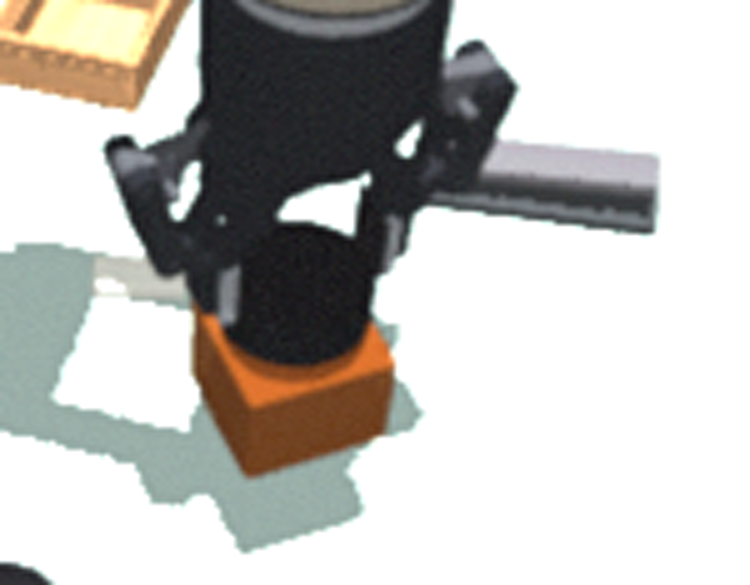

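```bash
python3 -m crank '[[[-1,-2,-0.5,-0.2,0],[-1,-4,-0.5,-0.4,0],[-1,-4,-0.5,-0.4,0],[-1,-4,-0.5,-0.4,0],[-1,-4,0,-0.4,0],[-1,-4,0,-0.4,0],[-1,-3.2,0,-0.1,0],[-1,0,0,0,0]]]'
python3 -m crank '[[[-1,0,0,0,3],[-1,0,0,0,7],[-1,0,0,0,9],[-1,0,0,0,9],[-1,0,0,0,7],[-1,0,0,0,4.3],[-1,0,0,0,2],[-1,0,0,0,0]]]'
python3 -m crank '[[[-1,0,0,0,0],[-1,0,0,0,0]]]'
python3 - <<'E'
from h import *
d=save('wrist','w5.png');s=state();np.save('pics/w5s.npy',np.r_[s['tool_pos'],s['tool_rot']])
q=s['tool_rot'];M=R.from_quat([q[1],q[2],q[3],q[0]]).as_matrix();print(s['tool_pos'],np.degrees(np.arctan2(M[1,2],M[0,2])),s['time'])
E
```

```text
time: 7.45
tool_pos: [0.5049, 0.0829, 0.1812]
tool_rot: [0.57, -0.569, 0.419, -0.419]
contact_force: [-0.1, 0.0, -3.6]
gripper_width: 0.627
time: 8.45
tool_pos: [0.5065, 0.0801, 0.1814]
tool_rot: [-0.384, 0.384, -0.594, 0.594]
contact_force: [0.5, 0.4, -2.5]
gripper_width: 0.628
time: 8.7
tool_pos: [0.5066, 0.0802, 0.1815]
tool_rot: [-0.384, 0.384, -0.594, 0.594]
contact_force: [-0.2, -0.1, -3.3]
gripper_width: 0.626
[0.50660769 0.08017844 0.1814882 ] -24.18343350032695 8.75
```

View pics/w5.png

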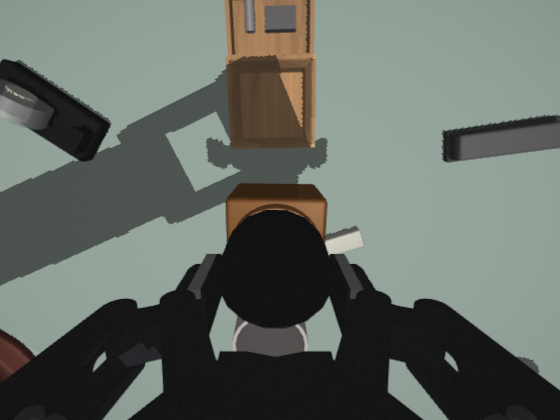

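The well lies straight ahead of the held jar, with its rim at columns 227–316 and rows 56–148, and it looks well aligned with the jar body at columns 227–326. I'll zoom in to get precise offsets.

```bash
python3 - <<'E'
import cv2
im=cv2.convertScaleAbs(cv2.imread('pics/w5.png')[45:155,215:330],alpha=1.8,beta=10);im=cv2.resize(im,None,fx=5,fy=5,interpolation=cv2.INTER_CUBIC)
cv2.imwrite('pics/z6.png',im)
im=cv2.convertScaleAbs(cv2.imread('pics/w5.png')[170:260,215:340],alpha=2.5,beta=10);im=cv2.resize(im,None,fx=6,fy=6,interpolation=cv2.INTER_CUBIC)
cv2.imwrite('pics/z7.png',im)
E
```

```text
(no output)
```

View pics/z6.png

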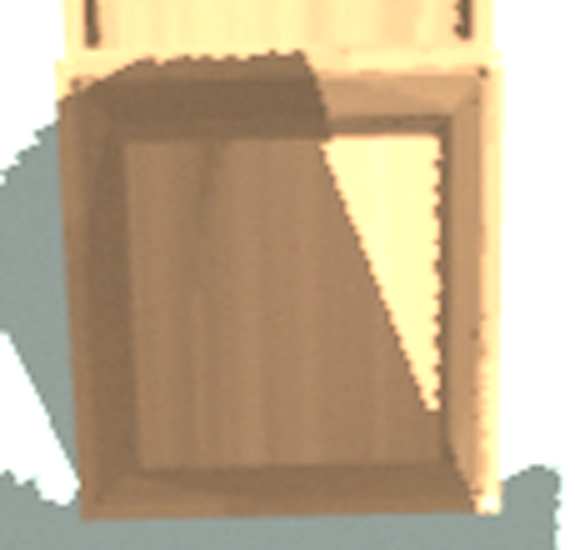

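View pics/z7.png

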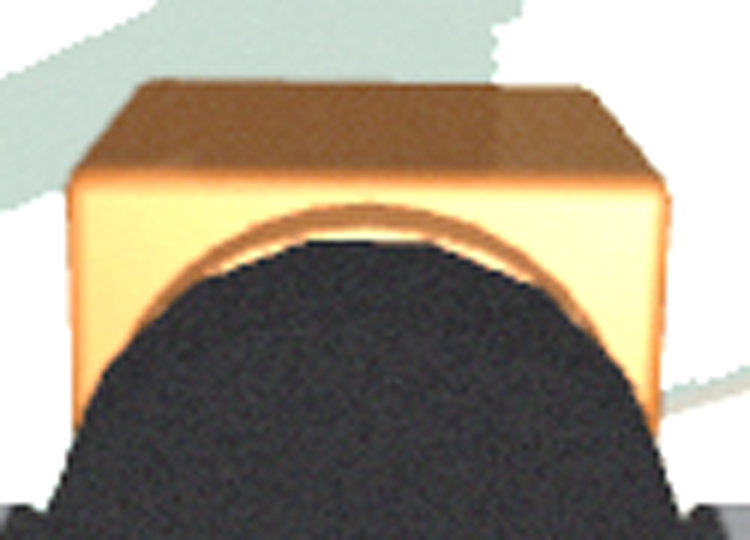

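```bash
python3 - <<'E'
from fit import *
np.set_printoptions(precision=4,suppress=True)
d=pickle.load(open('pics/w5.png.pkl','rb'));s=np.load('pics/w5s.npy')
A=lambda u,v,z,h:(d,(u-.4,v-.4),z,h)
W=[A(231.4,149,.042,.0415),A(314.6,147,.042,.0415),A(314.4,57.4,.042,.0415),A(227,58,.042,.0415)]
F=[A(239.6,73,.008,.0325),A(303.5,71.5,.008,.0325),A(242.4,138.6,.008,.0325),A(304,137.4,.008,.0325)]
for n,P in(('rim',W),('floor',F),('both',W+F)):
    q,e=fit(P,None,[.543,.163]);print(n,q,np.degrees(q[2]));print(e.ravel())
zs=s[2]+.060-.0621-.001
J=[A(226.7,200,zs,.03),A(326.3,201.4,zs,.03),A(239.7,183.7,zs-.06,.03),A(313.7,185,zs-.06,.03)]
q,e=fit(J,None,[s[0],s[1]]);print('jar',q,np.degrees(q[2]),s[:2]);print(e.ravel())
E
```

```text
rim [ 0.5395  0.1631 -0.405 ] -23.20562312723274
[-0.4677  1.1622  0.305   1.7119  2.2526 -1.5917 -1.3033 -0.5008]
floor [ 0.5399  0.1642 -0.4004] -22.939004901202516
[ 0.3919  0.2512 -0.2964  0.2694  0.8151 -0.2627 -1.0262 -0.3916]
both [0.5397 0.1639 1.1704] 67.0574123538438
[-0.3818  0.4917  0.4482  0.6454  1.991  -2.8344 -1.6309 -1.2786  0.3598
  0.6195 -0.348   0.6429  0.7802  0.0665 -1.0787 -0.0577]
jar [ 0.5053  0.0784 -0.4375] -25.06908385680252 [0.5066 0.0802]
[-2.4021  0.856   3.0315  1.0417 -2.5895 -1.3176  2.0768 -1.4072]
```

```bash
python3 -m crank '[[[-1,-1,0,0,0],[-1,-2.5,0,-0.1,0],[-1,-2.5,0,-0.1,0],[-1,-2,0,-0.1,0],[-1,-1.05,0,0,0],[-1,0,0,0,-1.8],[-1,0,2,0,0],[-1,0,2,0,0]]]'
python3 -m crank '[[[-1,0,2,0,0],[-1,0,0.5,0,0],[-1,0,0,0,0],[-1,0,0,0,0],[-1,0,0,0,0]]]'
python3 - <<'E'
from h import *
ims=[]
for n,x,y in(('scene',310,165),('side',225,85)):
    d=save(n,n+'6.png'); im=cv2.imread('pics/'+n+'6.png')[y:y+110,x:x+85]
    ims.append(cv2.resize(cv2.convertScaleAbs(im,alpha=2,beta=10),None,fx=4.6,fy=4.6,interpolation=cv2.INTER_CUBIC))
cv2.imwrite('pics/z8.png',np.hstack(ims));save('wrist','w6.png')
s=state();q=s['tool_rot'];M=R.from_quat([q[1],q[2],q[3],q[0]]).as_matrix();print(s['tool_pos'],np.degrees(np.arctan2(M[1,2],M[0,2])),s['time'])
E
```

```text
time: 9.75
tool_pos: [0.5404, 0.1634, 0.1397]
tool_rot: [0.393, -0.393, 0.588, -0.588]
contact_force: [-0.2, -0.6, -3.7]
gripper_width: 0.633
time: 10.38
tool_pos: [0.5417, 0.1641, 0.1176]
tool_rot: [-0.394, 0.393, -0.587, 0.588]
contact_force: [-0.3, 0.5, -3.3]
gripper_width: 0.631
[0.54131023 0.16407804 0.11707291] -22.394246245200403 10.525
```

View pics/z8.png

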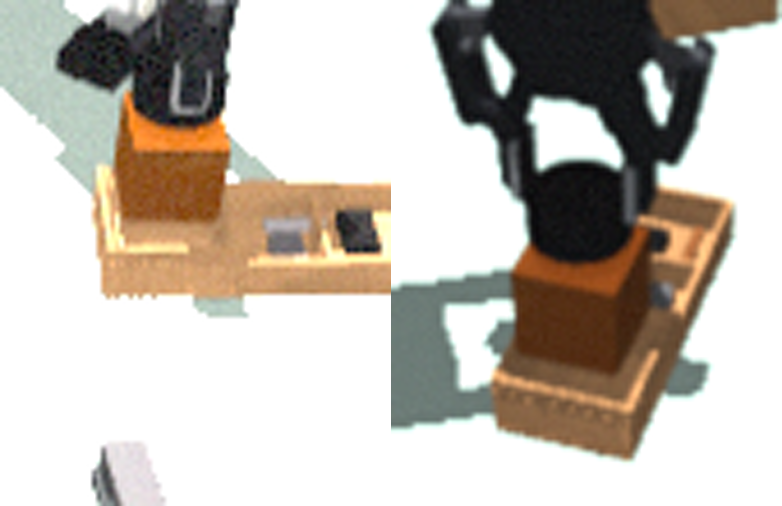

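View pics/w6.png

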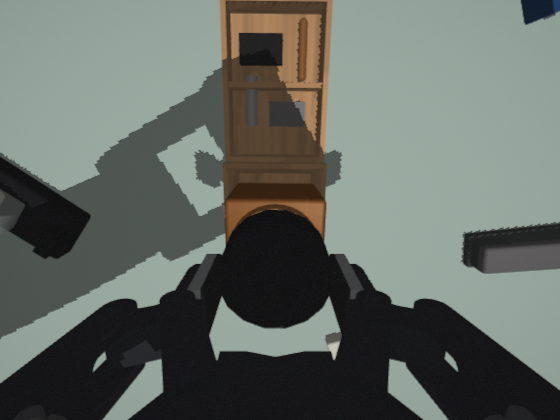

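```bash
python3 - <<'E'
from fit import *
np.set_printoptions(precision=4,suppress=True)
zb=.054;o=-.4
A=lambda d,u,v,z:(d,(u+o,v+o),z,.03)
Js=[A(S,336.1,212.2,zb),A(S,357.4,212.8,zb),A(S,338.9,197.6,zb+.06),A(S,359.6,197.6,zb+.06)]
Jd=[A(D,252,161.1,zb),A(D,274.8,165.4,zb),A(D,252,142,zb+.06),A(D,277.4,146.7,zb+.06),A(D,281.3,135.4,zb+.06)]
for P in(Js,Jd,Js+Jd):
    q,e=fit(P,None,[.541,.164]);print(q,np.degrees(q[2]));print(e.ravel())
E
```

```text
[0.5386 0.1648 1.1384] 65.22606353350962
[ 0.3956  0.9048  0.0267  0.5547 -0.7439 -0.8553  0.2183 -0.6341]
[0.5437 0.1673 1.2116] 69.41935187861746
[ 0.7918 -0.2697  0.5836 -0.0875 -0.7338  0.8975 -2.3857  0.6984  0.5195
 -3.8391]
[ 0.5425  0.1641 -0.4092] -23.443419980817648
[ 1.1023  1.9367  0.7387  1.2742 -0.0074  0.1617  0.9603  0.0747  0.0405
  0.1464 -0.5209  1.149  -1.5252  1.3175 -3.5489  1.9471  0.5734 -2.4513]
```

```bash
python3 -m crank '[[[-1,0,1,0,0],[-1,0,0.5,0,0],[-1,0,0.4,0,0],[-1,0,0,0,0]]]'
python3 -m crank '[[[-1,0,0.4,0,0],[-1,0,0.4,0,0],[-1,0,0,0,0]]]'
```

```text
time: 11.02
tool_pos: [0.5406, 0.164, 0.0968]
tool_rot: [0.393, -0.394, 0.588, -0.587]
contact_force: [0.8, -0.1, -3.1]
gripper_width: 0.629
time: 11.4
tool_pos: [0.5406, 0.1639, 0.0889]
tool_rot: [0.393, -0.394, 0.588, -0.587]
contact_force: [-0.9, -0.9, -2.9]
gripper_width: 0.624
```

```bash
python3 -m crank '[[[-1,0,0.5,0,0],[-1,0,0.5,0,0],[-1,0,0.4,0,0],[-1,0,0,0,0]]]'
python3 -m crank '[[[-1,0,0.3,0,0],[-1,0,0.2,0,0],[-1,0,0,0,0]]]'; python3 -c "
from h import *
s=state();print(s['contact_force'],s['ft_torque'],s['tool_pos'])"
```

```text
time: 11.9
tool_pos: [0.5405, 0.1639, 0.0748]
tool_rot: [0.393, -0.394, 0.588, -0.587]
contact_force: [0.0, 0.5, -4.0]
gripper_width: 0.627
time: 12.28
tool_pos: [0.5415, 0.1641, 0.0711]
tool_rot: [-0.394, 0.393, -0.587, 0.588]
contact_force: [-0.3, 0.5, -1.5]
gripper_width: 0.626
[-0.25163695  0.47582871 -1.47529983] [0.00403208 0.08761861 0.01281958] [0.54145944 0.16408623 0.07111519]
```

```bash
python3 -m crank '[[[-1,0,0.1,0,0],[-1,0,0,0,0]]]'
python3 - <<'E'
from h import *
s=state();print(s['contact_force'],s['ft_torque'],s['tool_pos'])
ims=[]
for n,x,y in(('scene',310,165),('side',225,85)):
    d=save(n,n+'7.png'); im=cv2.imread('pics/'+n+'7.png')[y:y+110,x:x+85]
    ims.append(cv2.resize(cv2.convertScaleAbs(im,alpha=2,beta=10),None,fx=4.6,fy=4.6,interpolation=cv2.INTER_CUBIC))
cv2.imwrite('pics/z9.png',np.hstack(ims))
E
```

```text
time: 12.52
tool_pos: [0.5415, 0.1642, 0.0702]
tool_rot: [-0.394, 0.393, -0.587, 0.588]
contact_force: [0.3, 0.9, 1.1]
gripper_width: 0.632
[0.26286392 0.85788675 1.05609596] [ 0.09878357  0.03299821 -0.00295169] [0.54152696 0.16419171 0.07021221]
```

View pics/z9.png

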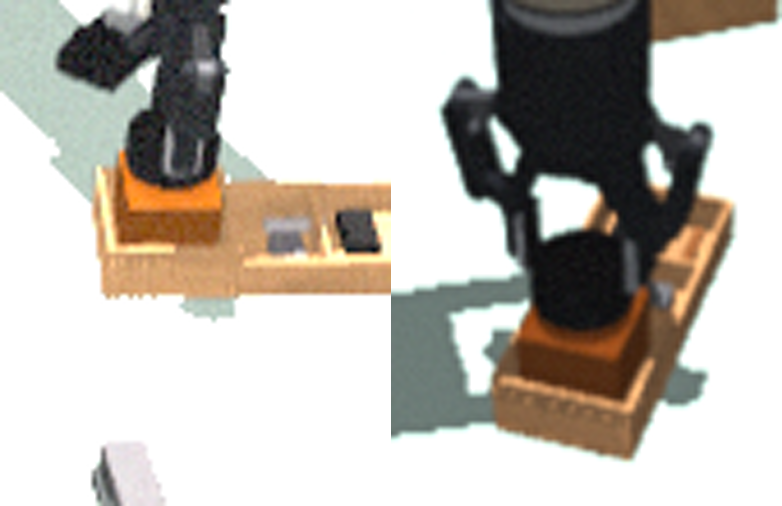

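The jar is fully home: TCP z has come down 8 mm above the desk-grasp height, and the force shows the jar supported. Next I start the unscrewing and watch the torque.

```bash
for i in 1; do python3 -m crank '[[[-1,0,0,0,-2],[-1,0,0,0,-2],[-1,0,0,0,0]]]'; done; python3 -c "
from h import *
s=state();q=s['tool_rot'];M=R.from_quat([q[1],q[2],q[3],q[0]]).as_matrix();print(s['ft_torque'],s['contact_force'],np.degrees(np.arctan2(M[1,2],M[0,2])))"
python3 -m crank '[[[-1,0,0,0,-2],[-1,0,0,0,-2],[-1,0,0,0,0]]]'; python3 -c "
from h import *
s=state();q=s['tool_rot'];M=R.from_quat([q[1],q[2],q[3],q[0]]).as_matrix();print(s['ft_torque'],s['contact_force'],np.degrees(np.arctan2(M[1,2],M[0,2])))"
python3 -m crank '[[[-1,0,0,0,-2],[-1,0,0,0,-2],[-1,0,0,0,0]]]'; python3 -c "
from h import *
s=state();q=s['tool_rot'];M=R.from_quat([q[1],q[2],q[3],q[0]]).as_matrix();print(s['ft_torque'],s['contact_force'],np.degrees(np.arctan2(M[1,2],M[0,2])))
save('scene','scene8.png');save('side','side8.png')"
```

```text
time: 13.0
tool_pos: [0.5413, 0.1641, 0.0701]
tool_rot: [-0.414, 0.414, -0.573, 0.573]
contact_force: [-1.2, 0.9, 4.9]
gripper_width: 0.629
[ 0.18805374  0.33369201 -0.02836301] [-1.1648299   0.92460132  4.92128659] -18.36015946362838
time: 13.38
tool_pos: [0.5412, 0.1639, 0.0701]
tool_rot: [-0.434, 0.434, -0.558, 0.559]
contact_force: [-1.3, 1.1, 5.4]
gripper_width: 0.628
[ 0.16099872  0.41996135 -0.16334628] [-1.34535135  1.11839828  5.37042815] -14.346456406572008
time: 13.75
tool_pos: [0.5412, 0.1639, 0.0701]
tool_rot: [-0.453, 0.453, -0.543, 0.543]
contact_force: [-2.5, 2.1, 6.3]
gripper_width: 0.629
[ 0.05727373  0.44929539 -0.19775008] [-2.46999085  2.06853562  6.27571063] -10.347560951479972
```

```bash
python3 -m crank '[[[-1,0,0,0,-8],[-1,0,0,0,-8],[-1,0,0,0,-8],[-1,0,0,0,-8],[-1,0,0,0,0]]]'; python3 -c "
from h import *
s=state();q=s['tool_rot'];M=R.from_quat([q[1],q[2],q[3],q[0]]).as_matrix();print(s['ft_torque'],s['contact_force'],np.degrees(np.arctan2(M[1,2],M[0,2])))"
python3 -m crank '[[[-1,0,0,0,-8],[-1,0,0,0,-8],[-1,0,0,0,-8],[-1,0,0,0,-8],[-1,0,0,0,0]]]'; python3 -c "
from h import *
s=state();q=s['tool_rot'];M=R.from_quat([q[1],q[2],q[3],q[0]]).as_matrix();print(s['ft_torque'],s['contact_force'],np.degrees(np.arctan2(M[1,2],M[0,2])))
save('scene','scene9.png');save('side','side9.png');save('wrist','w9.png')
ims=[]
for n,f,x,y in(('scene','scene9',310,165),('side','side9',225,85)):
    im=cv2.imread('pics/'+f+'.png')[y:y+110,x:x+85]
    ims.append(cv2.resize(cv2.convertScaleAbs(im,alpha=2,beta=10),None,fx=4.6,fy=4.6,interpolation=cv2.INTER_CUBIC))
cv2.imwrite('pics/z10.png',np.hstack(ims))"
```

```text
time: 14.48
tool_pos: [0.5415, 0.1639, 0.0701]
tool_rot: [0.585, -0.585, 0.397, -0.397]
contact_force: [-1.1, 0.7, 5.7]
gripper_width: 0.63
[ 0.05445993  0.31025596 -0.03561558] [-1.12327524  0.71156295  5.67512023] 21.713043357748433
time: 15.1
tool_pos: [0.5417, 0.164, 0.0701]
tool_rot: [0.672, -0.671, 0.22, -0.222]
contact_force: [-0.0, 1.6, 5.0]
gripper_width: 0.627
[0.16831068 0.07493928 0.00111611] [-0.03697601  1.59106846  5.03357908] 53.5760884720776
```

View pics/z10.png

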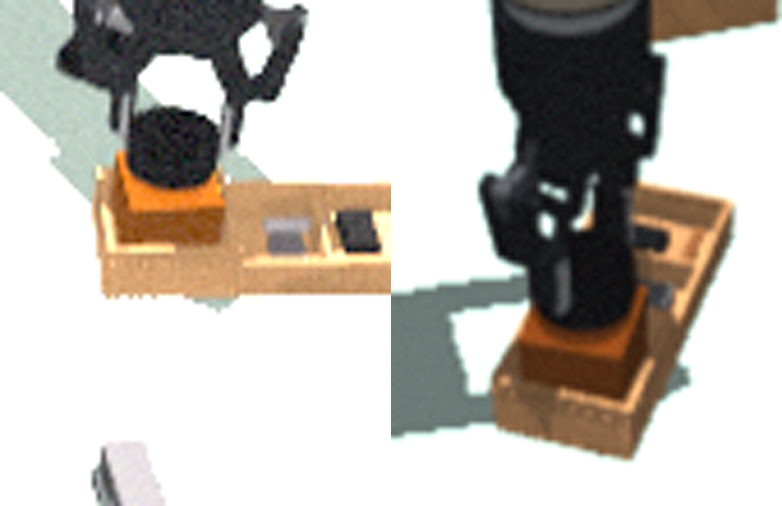

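View pics/w9.png

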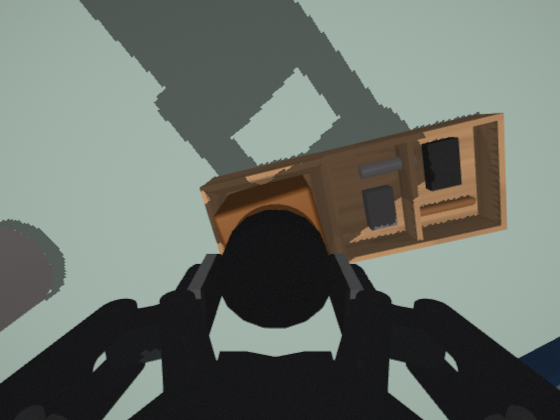

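```bash
cat > t.py <<'E'
from h import *
s=state();q=s['tool_rot'];M=R.from_quat([q[1],q[2],q[3],q[0]]).as_matrix();print(s['ft_torque'],s['contact_force'],'az',np.degrees(np.arctan2(M[1,2],M[0,2])),s['joint_efforts'][5],s['tool_pos'])
E
python3 -m crank '[[[-1,0,0,0,-2],[-1,0,0,0,-2]]]'>/dev/null; python3 t.py;python3 -m crank '[[[-1,0,0,0,-2],[-1,0,0,0,-2]]]'>/dev/null; python3 t.py; python3 -m crank '[[[-1,0,0,0,0]]]' >/dev/null; python3 t.py
```

```text
[ 0.19471918  0.15324239 -0.29165241] [-0.52267625  2.48817009  5.81240723] az 57.52821747720134 -0.08270388934761286 [0.54161129 0.16422316 0.07009669]
[ 0.20417441  0.10524713 -0.36720473] [-0.14367477  1.99727195  4.31724404] az 61.53047566120565 -0.08232826832681894 [0.54165916 0.16425935 0.07011308]
[ 0.22885681  0.06486007 -0.15987977] [-0.21515481  2.51585468  5.55252288] az 61.494488633476294 -0.22511387709528208 [0.54166989 0.16424046 0.07010338]
```

```bash
python3 -m crank '[[[-1,0,0,0,-8],[-1,0,0,0,-8],[-1,0,0,0,-8],[-1,0,0,0,-8],[-1,0,0,0,-8],[-1,0,0,0,-4],[-1,0,0,0,-2]]]'>/dev/null; python3 t.py;  python3 -m crank '[[[-1,0,0,0,0]]]' >/dev/null; python3 t.py
python3 - <<'E'
from h import *
save('wrist','w10.png')
ims=[]
for n,x,y in(('scene',310,165),('side',225,85)):
    save(n,n+'10.png')
    im=cv2.imread('pics/'+n+'10.png')[y:y+110,x:x+85]
    ims.append(cv2.resize(cv2.convertScaleAbs(im,alpha=2,beta=10),None,fx=4.6,fy=4.6,interpolation=cv2.INTER_CUBIC))
cv2.imwrite('pics/z11.png',np.hstack(ims))
E
```

```text
[ 0.52258331  0.02552707 -0.34968864] [0.0873704  4.47118558 5.05588347] az 107.5535766166383 -0.11482274159789085 [0.54175329 0.16461573 0.07015519]
[ 0.567386   -0.04067801 -0.21597692] [-0.0853651   3.46567311  5.05119005] az 107.5144467494812 -0.2140429336577654 [0.54173152 0.16461628 0.07014456]
```

View pics/z11.png

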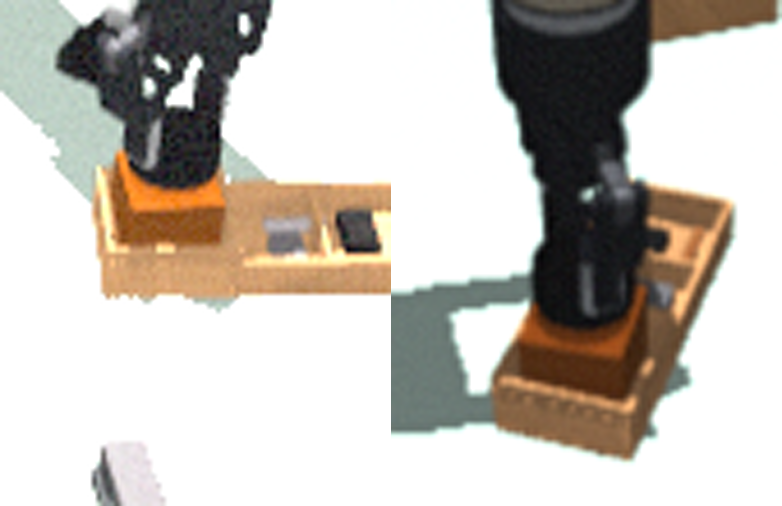

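View pics/w10.png

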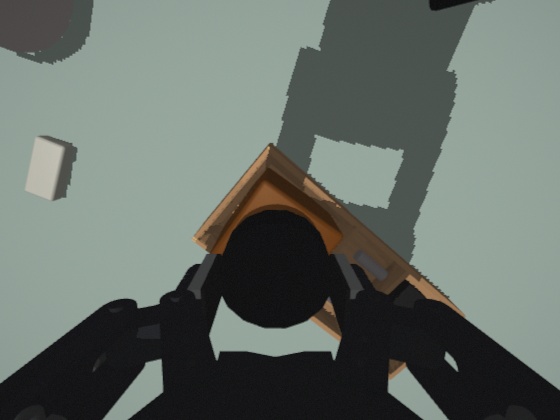

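```bash
python3 -m crank '[[[-1,0,0,0,2.6],[-1,0,0,0,2],[-1,0,0,0,0]]]'>/dev/null; python3 t.py;  python3 -m crank '[[[-1,0,-0.1,0,0],[-1,0,-0.1,0,0],[-1,0,0,0,0]]]' >/dev/null; python3 t.py;python3 -m crank '[[[-1,0,-0.1,0,0],[-1,0,-0.1,0,0],[-1,0,0,0,0]]]' >/dev/null; python3 t.py
```

```text
[ 0.01521853 -0.25630839 -0.03808943] [2.09639496 0.61145927 5.4586297 ] az 102.96329954092248 0.009201451612170786 [0.5418593  0.16381856 0.07007837]
[-0.02229491 -0.00357859 -0.01001826] [ 0.0476772  -0.14560231 -0.89236744] az 102.99562601695085 0.0007711388570896816 [0.53987218 0.16369916 0.0703076 ]
[ 0.02956672  0.03570979 -0.01222821] [-0.39377282 -0.20050547 -0.40247834] az 103.00561424339544 0.000123572144730133 [0.54099681 0.16399729 0.07355474]
```

```bash
python3 -m crank '[[[-1,0,-0.3,0,0],[-1,0,-0.3,0,0],[-1,0,-0.4,0,0],[-1,0,0,0,0]]]'>/dev/null; python3 t.py;python3 -m crank '[[[-1,0,-0.5,0,0],[-1,0,-0.6,0,0],[-1,0,-0.6,0,0],[-1,0,-0.5,0,0],[-1,0,0,0,0],[-1,0,0,0,0]]]'
python3 t.py
python3 - <<'E'
from h import *
save('wrist','w11.png')
ims=[]
for n,x,y in(('scene',310,165),('side',225,85)):
    save(n,n+'11.png')
    im=cv2.imread('pics/'+n+'11.png')[y:y+110,x:x+85]
    ims.append(cv2.resize(cv2.convertScaleAbs(im,alpha=2,beta=10),None,fx=4.6,fy=4.6,interpolation=cv2.INTER_CUBIC))
cv2.imwrite('pics/z12.png',np.hstack(ims))
E
```

```text
[ 0.01155765 -0.02314215  0.05310106] [ 0.01478799  0.04714967 -0.11151887] az 103.00265727876103 -1.2836972871355101e-05 [0.54140406 0.16406148 0.08415083]
time: 19.4
tool_pos: [0.5409, 0.164, 0.1053]
tool_rot: [-0.703, 0.703, 0.08, -0.08]
contact_force: [0.1, 0.4, -0.3]
gripper_width: 0.625
[ 0.00456765  0.01303625 -0.00250516] [ 0.12692407  0.39584219 -0.31270738] az 103.00235386344394 1.4143257658361108e-05 [0.54085323 0.16398382 0.10534747]
```

View pics/z12.png

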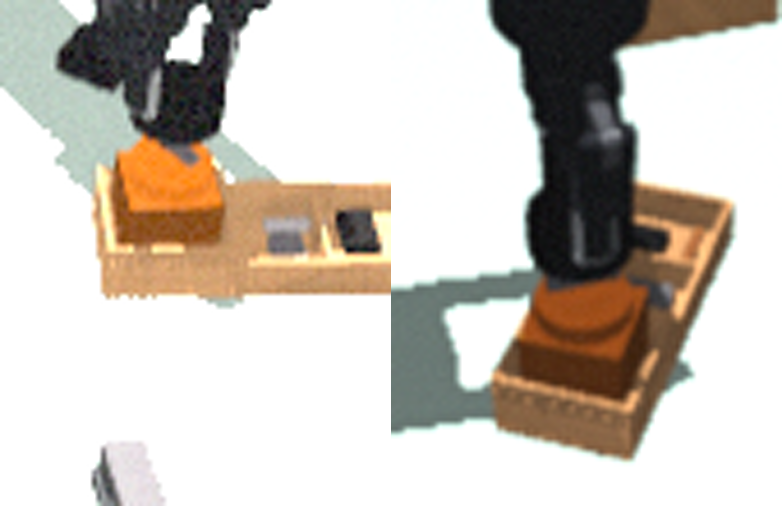

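View pics/scene11.png

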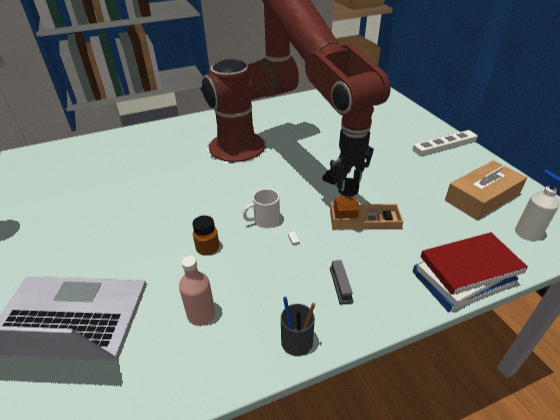

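The lid has come off. The jar sits in the well with its shoulder, bead and neck visible, and the lid is level above it. It has risen 35 mm, which leaves about 19 mm clear of the neck. The bystanders are where they started.

```bash
python3 -c "
from plant import *
print(job_done())"; python3 t.py
```

```text
the job is handed in; nothing more can be done
None
the job is handed in; nothing more can be done
```

I set the shut jar fully down in the well, unscrewed the lid, and lifted it straight off. The job was handed in at about 19.5 s with the gripper still holding the lid over the open jar.

- **Seating:** the gripper came down to 8 mm above its height when it picked the jar up off the desk, which matches the well floor. The wrist force also showed the well carrying the jar's weight.
- **Unscrewing:** the gripper turned about 130° anticlockwise, then eased back 4.6°. Taking off the jar's play in the well and the backlash, I estimate the thread turned about 123°. That angle is inferred, not measured. The twisting resistance was about 0.3 N m while turning; readings near zero in two pauses just after faster turning made me suspect the lid was slipping, but the next slow turn showed full resistance.
- **Lift:** the wrist force then read only about -0.3 to -0.4 N, roughly the weight of the lid alone. The last pictures show the jar still in the well with its neck open and the lid above it. The lid rose 35 mm, which leaves about 19 mm clear, and the gripper was level.
- **Bystanders:** the last scene picture shows the other things apparently where they started. I checked this by eye only.

One reading looked odd: as the lift began, the measured tool position jumped about 2 mm sideways. It settled back within the next few steps.

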